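# Clamp the test bar in the screw clamp

## Task

Draw the test bar straight out of its storage sleeve by the wide head, lay it down on the open worktop and let go, then take it by its narrow tail and lay the head flat on the clamp's base, under the open pad, pushed back against the column and square to it. Let go, then turn the clamp's T-handle clockwise until the pad meets the head and snug it by feel, until the sprung pad is pushed about half-way up its short travel - firm, but not driven to its stop. Leave the petri dish and the timer where they are.

Things in the scene. Friction and masses are not known exactly. Their poses are not given: they have to be found in the camera images.
- bar_head (a point): Centre of the wide head of the loose bare-aluminium test bar, half-way up (12 mm above the bar's underside). The bar is 170 mm long, 24 mm thick all along, 0.25 to 0.5 kg. Its x axis runs along the bar from tail to head, z up. The head is 60 mm long and 46 mm wide (30 mm to the head's end from here); the rest is a tail 110 mm long and 26 mm wide.
- bar_tail (a point): Where to hold the bar's tail (26 mm wide), half-way up the 24 mm thickness, 120 mm from bar_head and 20 mm from the tail's end; five low ribs cross the top there. Same axes as bar_head.
- sleeve: Grey plastic storage sleeve, fixed, 100 mm long (x), 46 wide (72 with its 4 mm high feet), 38 high; origin at the centre of its underside. Its tunnel, 34 mm wide and 30 high, open below, runs along x, open at -x, closed at +x. At the start the bar lies on the worktop with 85 to 89 mm of its tail inside and the head outside, to the sleeve's -x: pull about 100 mm along -x to clear it.
- clamp: Grey C-shaped screw clamp, fixed; origin on the vertical screw axis at worktop level; z up, throat opens to its -x. Base plate 12 mm thick, reaching from x = -70 to +75 mm, 90 mm wide. Flat column face at x = +30 mm, so a bar whose head touches the column has bar_head on the screw axis; the tail points to -x. Hold the bar 100 mm or more from the screw axis: the arm and handle are above.
- handle_grip (a point): Centre of the clamp's steel T-handle, a bar 72 mm long (this point's x axis), 14 mm wide, 22 mm high, lying level on the screw axis, 166 mm above the worktop at joint 0 and 5 mm lower for every radian turned. Pinched from above across its 14 mm width. It moves down with the screw.
- clamp_handle (a joint): Angle of the T-handle, rad, 0 to 5.8; grows as it is turned clockwise seen from above, and lowers the pad 5 mm per rad. It starts between 1.7 and 2.4. The pad's underside is 56 mm above the worktop at 0, so it meets the 24 mm thick bar lying on the 12 mm base at 4.0 rad. About 0.13 N m of friction: it stays where it is left.
- clamp_pad (a joint): How far the sprung pad (black disc 38 mm across at the screw's foot) has been pushed up into the screw, m: 0 when free, 0.008 at its stop. The spring gives 2.5 N per mm; as it is pushed up the bright stem (8 mm visible when free) between disc and dark collar disappears. Half-way is 0.004.
- culture_dish: Petri dish, 91 mm across, 15 mm high, bystander; origin under its centre.
- timer: White bench timer, 59 x 72 x 20 mm, bystander; origin under its centre.
- test_bar: The same bar; origin at the centre of its underside, half-way along its 170 mm (55 mm behind bar_head), same axes.
- pad_face (a point): Centre of the pad's pressing face (underside).
Mind the look-alikes: they are no part of the job. Leave any pink look-alike of the sleeve alone.

How it is judged:
By the outcome, as a careful person would: the job done as asked, in the order asked, and still so for the second after the job is handed in, with the robot touching nothing.
It also fails if it takes over 72 s, if anything falls off the work surface, if the arm or the gripper's body presses on something with over 40 N, if the wrist force passes 120 N, or if a joint passes its speed limit or range.

## Robot

A 7-joint arm with a two-finger parallel gripper is mounted at the origin on a cart in front of the work surface, level with it; the furniture and walls round the work are solid. World frame = base frame: x ahead of the robot, y to its left, z up, the work surface at z = 0. Lengths are in m, angles in rad, forces in N, time in s.
With the tool pointing down it reaches from about 0.4 to 0.875 m from the base axis. Payload 19.3 kg.
Tool frame: the origin (TCP) lies midway between the tips of the shut fingers; the grasp point (between the pads) lies 19 mm behind it (bot.pinch_z is the distance from the TCP to the grasp point, in m); z points along the fingers, y is the line along which they close (so a half turn about z gives the same grasp; the last joint's range is limited). The gripper opens to 85 mm and grips with 20 to 120 N. Pads are 22 mm wide; open, the fingers measure 114 mm over their backs; the gripper's body (76 mm by 85 mm) begins 54 mm behind the grasp point. The pads swing forward as they close: fully open they stand 13 mm farther back than shut.
Start: joints at [-1.397, 0.521, -0.036, 1.599, 0.021, 1.021, -0.113], TCP at [0.151, 0.607, 0.231] pointing down, gripper open.
Joint ranges: [-2.91, 2.91], [-0.3, 2.13], [-1.5, 1.42], [0.17, 2.43], [-1.26, 4.41], [0.16, 1.93], [-2.52, 2.52]. Speed limits (rad/s): [1.89, 1.89, 2.39, 2.39, 3.01, 3.01, 3.01].

## Interface

Orientations are given as [roll, pitch, yaw] about the fixed x, y, z axes, in that order (R = Rz(yaw) Ry(pitch) Rx(roll)).
In Python, from workcell import observe, viewer, bot gives the robot as it stands. The module is installed in compiled form; this text tells all that it offers.
- The arm moves only by the tool play_rows, never from a script. Its argument "motion" is a list of rows, each a list of 7 numbers: the shift along the tool's x, y, z in cm, then the turn, a rotation vector about the tool's x, y, z in rad, then the opening, from -1 (shut) to 1 (fully open), so that 0 is half open. A call has exactly 5 rows; each row is the pose to reach, as a shift and turn from the pose commanded when the call began, along the tool's axes at that moment; what a row does not reach only later rows make up. A row lasts 1/10 s, in which the tool goes at most 50 mm and 8.59 degrees, less where a joint would pass 70% of its speed; a pose out of reach is approached as far as the arm can. A call with a gripper value outside its range is refused whole. The fingers move at their own pace and stop on an object; "squeeze" is the grip in N (left out, the last holds). Time passes only in rows, so rows that repeat a pose let the fingers close, or fill a call up. It gives the time, the measured TCP pose, the force, the opening and the grip force at its end, in the units of the state.
- observe(): the state, without advancing time (a new reading comes with each control period).
- viewer.grab_frame(name): name is "scene" or "top" or "wrist"; returns (picture, depth): 400x640x3 uint8, red, green, blue; 400x640 float32, m along the optical axis (not along the pixel's ray), 0 where there is no reading.
- viewer.camera_info(name): a dict with "fx", "fy", "cx", "cy" (pixels), "R" (3x3) and "t" (3): a world point X has camera coordinates R X + t. Camera axes: x right, y down, z forward; pixel columns grow to the right and rows downward; lengths in m; the calibration is good to about 2 mm. A picture is of the moment at which its call begins: read the wrist's pose just before it. camera_info takes no time and is no camera call; for the wrist camera it gives the pose at the moment of the call.
- bot.job_done(): hands the job in; it is judged then, once.
The state is a dict: "clock": time; "qpos": joint angles; "qd": joint speeds; "joint_efforts": joint torques, N m; "position": TCP position; "tool_rot": TCP orientation; "force": force on the tool from outside, world axes, zero at the start; "moment": the same for the moment, N m; "grip_width": finger opening in m; "finger_force": force on a finger pad.
Only numpy, scipy, OpenCV 4.12 (cv2) and the standard library are available. Lean on these libraries where they do the work, as an engineer would, in place of code of your own. Each camera call takes 0.05 s, during which the arm holds its last target. There are 200 camera calls.

## Working session

There is one attempt and no reset: what is moved stays moved. The work goes in short steps, Python scripts to look and compute and a tool call to move; the robot and the scene stay as the last step left them, time stands still between calls to the robot, and variables do not carry over. Pictures are saved under pics/ and viewed, at most 10 in all, crops included, and the job is handed in when it is done.

Besides the shell and the picture viewer there is one more tool, called as a command line: name --pt "numbers of a row" for each row, then --argument value for the rest. play_rows: Moves the arm, as the interface text tells. Its arguments: {"type":"object","properties":{"motion":{"type":"array"},"squeeze":{"type":"number"}},"required":["motion"]}

```bash
mkdir -p pics
cat > h.py <<'E'
import numpy as np, cv2
from workcell import observe, viewer, bot
def grab(n):
    ci=viewer.camera_info(n); p,d=viewer.grab_frame(n); return p,d,ci
def cloud(d,ci):
    v,u=np.mgrid[:d.shape[0],:d.shape[1]]
    c=np.stack([(u-ci['cx'])/ci['fx']*d,(v-ci['cy'])/ci['fy']*d,d],-1)
    return (c-np.array(ci['t']))@np.array(ci['R'])
def save(p,n): cv2.imwrite(f'pics/{n}.png',cv2.cvtColor(p,cv2.COLOR_RGB2BGR))
E
python3 - <<'E'
from h import *
for n in ['scene','top']:
    p,d,ci=grab(n); save(p,n+'0'); np.savez(n+'0.npz',p=p,d=d,w=cloud(d,ci))
    print(n,ci['fx'],-np.array(ci['R']).T@ci['t'])
s=observe(); print({k:np.round(v,3) for k,v in s.items()})
E
```

```text
scene 370.0687294744731 [-0.21450103 -0.77385168  0.72131005]
top 460.7880931298283 [ 0.27753774 -0.25144217  1.24596524]
{'clock': np.float64(0.1), 'qpos': array([-1.397,  0.522, -0.036,  1.6  ,  0.021,  1.021, -0.113]), 'qd': array([ 0.001, -0.002, -0.001,  0.001, -0.001, -0.001, -0.001]), 'joint_efforts': array([ 2.0000e-03, -9.2847e+01,  1.9830e+00, -3.7053e+01,  1.8000e-02,
        5.0000e-03, -0.0000e+00]), 'position': array([0.151, 0.606, 0.231]), 'tool_rot': array([-3.141,  0.   ,  2.898]), 'force': array([-0.087, -0.533,  0.2  ]), 'moment': array([-0.009,  0.006, -0.04 ]), 'finger_force': np.float64(0.0), 'grip_width': np.float64(0.086)}
```

View pics/scene0.png

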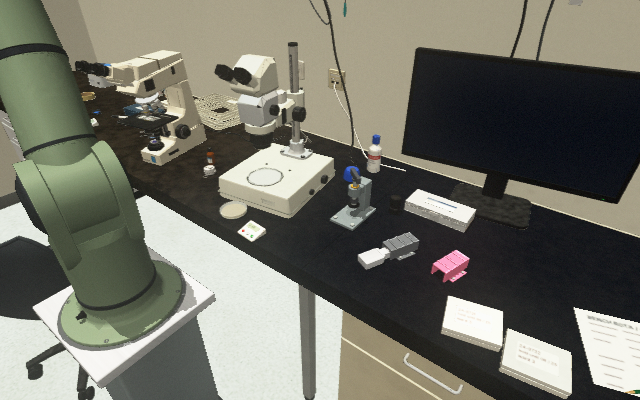

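View pics/top0.png

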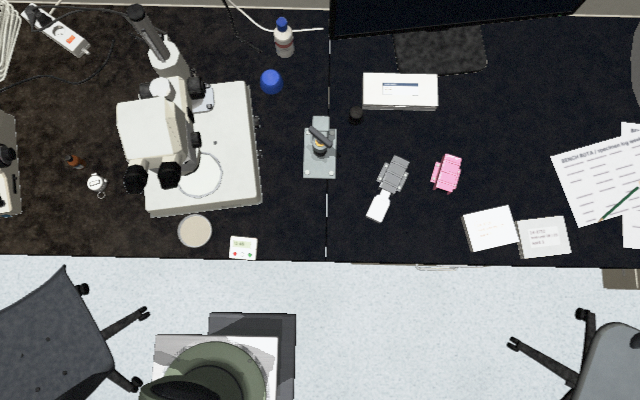

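Top view: the grey sleeve is at (393,175) with the white-topped bar head at (378,206), and the pink look-alike is at (447,173). The clamp is at (320,150) with its handle at (319,135), the dish at (194,231) and the timer at (243,247). The grey sleeve is the one meant, because the bar is in it. I'll enlarge a crop to confirm and measure.

Run:
```python
from h import *
z=np.load('top0.npz'); p,w=z['p'],z['w']
save(cv2.resize(p[105:235,285:475],None,fx=4,fy=4,interpolation=cv2.INTER_CUBIC),'crop1')
for u,v in [(378,206),(393,175),(447,173),(319,135),(320,170),(330,130),(194,231),(243,247),(350,220)]: print(u,v,w[v,u].round(3))
def rect(m,name):
    q=w[m]; c,s,a=cv2.minAreaRect((q[:,:2]*1000).astype(np.float32)); print(name,m.sum(),np.round(c,1),np.round(s,1),round(a,1),np.median(q[:,2]).round(4)); 
def box(u0,u1,v0,v1):
    m=np.zeros(p.shape[:2],bool); m[v0:v1,u0:u1]=1; return m
Z=w[...,2]
hd=box(360,395,185,228)&(p.min(2)>150)&(Z>.015); rect(hd,'head')
rect(box(372,415,150,200)&(Z>.03)&(Z<.05),'sleevetop')
rect(box(295,345,120,185)&(Z>.006)&(Z<.03),'base')
rect(box(295,345,110,185)&(Z>.13),'clamp upper')
rect(box(295,345,110,185)&(Z>.148),'handle')
print(np.histogram(Z[box(295,345,110,185)],bins=np.arange(0,.24,.01)))
rect(box(170,220,205,255)&(Z>.008),'dish');rect(box(225,262,230,262)&(Z>.012),'timer')
```

```text
378 206 [ 0.498 -0.42   0.023]
393 175 [ 0.582 -0.459  0.034]
447 173 [ 0.59  -0.605  0.038]
319 135 [ 0.646 -0.256  0.164]
320 170 [ 0.597 -0.262  0.012]
330 130 [ 0.714 -0.287  0.011]
194 231 [0.419 0.072 0.016]
243 247 [ 0.38  -0.061  0.015]
350 220 [ 0.461 -0.346  0.002]
head 537 [ 408.7 -365.4] [ 54.9 343.2] 58.1 0.0247
sleevetop 605 [ 584.8 -460.9] [ 46.3 101.4] 64.7 0.0363
base 1144 [ 652.3 -259.9] [161.7 135. ] 4.3 0.0122
clamp upper 228 [ 474.8 -268.5] [391.8  57.7] 3.4 0.1643
handle 216 [ 474.8 -268.5] [391.8  57.7] 3.4 0.1646
(array([1221,  904,    2,    0,   22,   28,    5,    2,    5,   18,   29,
        340,   30,    0,   15,   37,  156,    3,    0,    0,    0,    0,
          0]), array([0.  , 0.01, 0.02, 0.03, 0.04, 0.05, 0.06, 0.07, 0.08, 0.09, 0.1 ,
       0.11, 0.12, 0.13, 0.14, 0.15, 0.16, 0.17, 0.18, 0.19, 0.2 , 0.21,
       0.22, 0.23]))
dish 1292 [399.9 -63.6] [430.1 127. ] 73.4 0.0161
timer 376 [ 352.6 -142.7] [256.9  62.1] 68.9 0.0163
```

View pics/crop1.png

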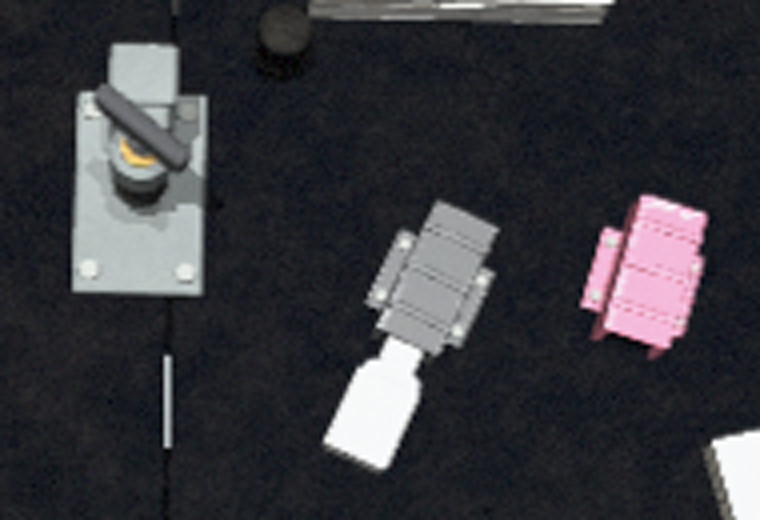

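Confirmed: the bar sits in the grey sleeve (crop (435,275)), with its head at crop (372,415). The pink one at crop (650,280) is empty. I'll refine the poses with outliers removed.

```bash
cat >> h.py <<'E'
def edgefree(w):
    Z=w[...,2].astype(np.float32); k=np.ones((3,3)); return (cv2.dilate(Z,k)-cv2.erode(Z,k))
def rect(w,m,c,r,name=''):
    m=m&(np.hypot(w[...,0]-c[0],w[...,1]-c[1])<r)
    n,l,st,_=cv2.connectedComponentsWithStats(m.astype(np.uint8)); m=l==1+np.argmax(st[1:,4])
    q=w[m]; a=cv2.minAreaRect((q[:,:2]*1000).astype(np.float32)); b=np.cov(q[:,:2].T); e=np.linalg.eigh(b)[1][:,1]
    print(name,m.sum(),'rect',np.round(a[0],1),np.round(a[1],1),round(a[2],1),'mean',(q.mean(0)*1000).round(1),'pca deg',np.degrees(np.arctan2(e[1],e[0])).round(1)); return q
E
python3 - <<'E'
from h import *
z=np.load('top0.npz'); p,w=z['p'],z['w']; Z=w[...,2]; E=edgefree(w)
rect(w,(p.min(2)>150)&(Z>.018)&(Z<.03),(.498,-.42),.06,'head')
rect(w,(Z>.03)&(Z<.05),(.585,-.461),.08,'sleeve')
rect(w,(Z>.008)&(Z<.016),(.63,-.26),.12,'base')
rect(w,(Z>.155)&(Z<.18),(.646,-.256),.05,'handle')
rect(w,(Z>.105)&(Z<.125),(.68,-.256),.06,'armtop')
print(Z[(Z>.105)&(Z<.125)].mean())
rect(w,(Z>.01)&(Z<.03),(.419,.072),.06,'dish');rect(w,(Z>.01)&(Z<.03),(.38,-.061),.06,'timer')
E
```

```text
head 456 rect [ 502.1 -424.1] [45.5 86.4] 65.3 mean [ 497.7 -422.1   24.2] pca deg 155.6
sleeve 605 rect [ 584.8 -460.9] [ 46.3 101.4] 64.7 mean [ 583.9 -460.5   36.5] pca deg 155.3
base 985 rect [ 646.2 -257.8] [144.2  89.5] 0.5 mean [ 630.5 -256.9   12.1] pca deg -179.5
handle 180 rect [ 643.8 -258.2] [70.7 14.6] 50.7 mean [ 642.5 -258.   164.3] pca deg 50.9
armtop 273 rect [ 687.6 -258.3] [53.9 41.5] 1.2 mean [ 692.4 -260.4  115.5] pca deg -148.9
0.11441121900032593
dish 895 rect [422.1  73. ] [91.1 89. ] 37.8 mean [420.9  73.2  15. ] pca deg -138.4
timer 438 rect [380.1 -59.1] [72.  54.4] 85.4 mean [385.  -59.3  15.8] pca deg 87.4
```

Everything checks against the given sizes. The clamp origin is about (0.644, -0.258) with yaw about 0.5°. The bar head is about (0.491, -0.417) with yaw -25.2°. The handle is at 50.8°, joint about 2.4. Next I'll check clearance along the transit past the stereo microscope.

```bash
cat >> h.py <<'E'
def plan(wps, start=None):
    """wps: (x,y,z,yaw_deg); prints shift cm / turn rad in tool axes per leg"""
    s=observe(); cur=start or (*s['position'],np.degrees(s['tool_rot'][2]))
    for t in wps:
        d=np.array(t[:3])-cur[:3]; a=np.radians(cur[3]); c,n=np.cos(a),np.sin(a)
        dy=(t[3]-cur[3]+180)%360-180
        print(t,'shift cm',np.round(100*np.array([d[0]*c+d[1]*n,d[0]*n-d[1]*c,-d[2]]),2),'turn z',round(-np.radians(dy),3)); cur=t
E
python3 - <<'E'
from h import *
ws=[np.load(n+'0.npz')['w'].reshape(-1,3) for n in('scene','top')]; w=np.concatenate(ws)
for y0 in np.arange(-.5,.7,.1):
    r=[]
    for x0 in np.arange(.3,.85,.05):
        m=(w[:,0]>=x0)&(w[:,0]<x0+.05)&(w[:,1]>=y0)&(w[:,1]<y0+.1); r.append(int(1000*np.percentile(w[m,2],99)) if m.sum()>5 else -1)
    print('y%.1f'%y0,r)
print(bot.pinch_z)
plan([(.33,.50,.40,150),(.43,.25,.40,120),(.45,.05,.40,95),(.47,-.15,.30,55),(.49,-.417,.15,15),(.491,-.417,.11,-25.2)])
E
```

```text
y-0.5 [0, 3, 5, 28, 39, 40, 40, 6, 5, 43, 44]
y-0.4 [0, 5, 5, 26, 5, 10, 11, 12, 62, 62, 42]
y-0.3 [1, 4, 4, 5, 4, 17, 167, 167, 119, 5, 5]
y-0.2 [0, 5, 5, 5, 24, 5, 5, 5, 5, 5, 45]
y-0.1 [7, 21, 451, 465, 434, 341, 82, 82, 81, 80, 79]
y-0.0 [0, 18, 469, 471, 466, 475, 470, 343, 420, 479, 321]
y0.1 [-1, 14, 18, 80, 463, 473, 80, 338, 320, 480, 312]
y0.2 [0, 4, 5, 4, 4, 76, 77, 78, 79, 79, 5]
y0.3 [-1, 5, 4, 5, 28, 65, 52, 5, 5, 5, 5]
y0.4 [0, 4, 4, 4, 4, 71, 72, 5, 5, 4, 11]
y0.5 [427, 408, 398, 390, 391, 392, 392, 385, 71, 5, 9]
y0.6 [425, 358, 397, 392, 394, 394, 395, 396, 182, 22, 68]
0.0187
(0.33, 0.5, 0.4, 150) shift cm [-19.95  -5.98 -16.92] turn z 0.28
(0.43, 0.25, 0.4, 120) shift cm [-21.16 -16.65  -0.  ] turn z 0.524
(0.45, 0.05, 0.4, 95) shift cm [-18.32  -8.27  -0.  ] turn z 0.436
(0.47, -0.15, 0.3, 55) shift cm [-20.1    0.25  10.  ] turn z 0.698
(0.49, -0.417, 0.15, 15) shift cm [-20.72  16.95  15.  ] turn z 0.698
(0.491, -0.417, 0.11, -25.2) shift cm [0.1  0.03 4.  ] turn z 0.702
```

The microscope reaches z≈0.475 from x≈0.4, across y from -0.1 to 0.2. I'll lift first and pass above and in front of it.

play_rows --pt "0 0 -5 0 0 0 1" --pt "0 0 -10 0 0 0 1" --pt "0 0 -15 0 0 0 1" --pt "0 0 -20 0 0 0 1" --pt "0 0 -25 0 0 0 1"

```text
clock: 0.6
position: [0.1508, 0.6059, 0.4834]
tool_rot: [-3.141, -0.0, 2.898]
force: [1.5, 0.3, 0.0]
grip_width: 0.0853
finger_force: 0.0
```

play_rows --pt "0 0 -5 0 0 0 1" --pt "0 0 -9 0 0 0 1" --pt "0 0 -9 0 0 0 1" --pt "0 0 -9 0 0 0 1" --pt "0 0 -9 0 0 0 1"

```text
clock: 1.1
position: [0.1508, 0.6064, 0.57]
tool_rot: [-3.14, 0.0, 2.898]
force: [0.6, 0.8, -0.7]
grip_width: 0.0853
finger_force: 0.0
```

Run:
```python
from h import *
s=observe();print(s['clock'],s['position'].round(3),s['tool_rot'].round(3),s['qpos'].round(2),s['force'].round(1))
plan([(.27,.41,.57,140),(.37,.20,.57,115),(.40,-.03,.57,75),(.43,-.23,.53,35),(.49,-.417,.40,0)])
w=np.concatenate([np.load(n+'0.npz')['w'].reshape(-1,3) for n in('scene','top')])
m=(w[:,2]>.25)&(w[:,2]<.6)&(abs(w[:,1]-.05)<.2)&(w[:,0]>.25)&(w[:,0]<.8); print(np.percentile(w[m],[.5,2,50,98,99.5],axis=0).round(3))
```

```text
1.1 [0.151 0.606 0.57 ] [-3.14   0.     2.898] [-1.42  0.41 -0.01  0.94  0.    1.79 -0.1 ] [ 0.6  0.8 -0.7]
(0.27, 0.41, 0.57, 140) shift cm [-16.3  -16.19  -0.  ] turn z 0.454
(0.37, 0.2, 0.57, 115) shift cm [-21.16  -9.66  -0.  ] turn z 0.436
(0.4, -0.03, 0.57, 75) shift cm [-22.11  -7.    -0.  ] turn z 0.698
(0.43, -0.23, 0.53, 35) shift cm [-18.54   8.07   4.  ] turn z 0.698
(0.49, -0.417, 0.4, 0) shift cm [-5.81 18.76 13.  ] turn z 0.611
[[ 0.438 -0.007  0.256]
 [ 0.446 -0.004  0.263]
 [ 0.561  0.049  0.424]
 [ 0.773  0.107  0.476]
 [ 0.788  0.136  0.479]]
```

play_rows --pt "-3.3 -3.2 0 0 0 0.09 1" --pt "-6.5 -6.5 0 0 0 0.18 1" --pt "-9.8 -9.7 0 0 0 0.27 1" --pt "-13 -13 0 0 0 0.36 1" --pt "-16.3 -16.2 0 0 0 0.45 1"

```text
clock: 1.6
position: [0.2705, 0.4078, 0.5703]
tool_rot: [-3.14, 0.0, 2.444]
force: [0.6, 0.5, -0.3]
grip_width: 0.0857
finger_force: 0.0
```

play_rows --pt "-4.2 -1.9 0 0 0 0.09 1" --pt "-8.4 -3.9 0 0 0 0.18 1" --pt "-12.7 -5.8 0 0 0 0.26 1" --pt "-16.9 -7.7 0 0 0 0.35 1" --pt "-21.2 -9.7 0 0 0 0.44 1"

```text
clock: 2.1
position: [0.371, 0.1977, 0.5704]
tool_rot: [-3.14, 0.0, 2.004]
force: [0.9, 0.0, -0.4]
grip_width: 0.0852
finger_force: 0.0
```

Run:
```python
from h import *
s=observe();print(s['clock'],s['position'].round(3),s['tool_rot'].round(3),s['qpos'].round(2),s['force'].round(1))
plan([(.40,-.03,.57,75),(.43,-.23,.53,35),(.49,-.417,.38,-2),(.491,-.417,.15,-25.2)])
```

```text
2.1 [0.371 0.198 0.57 ] [-3.14   0.     2.004] [-0.98 -0.02  0.35  1.47  0.01  1.69 -0.2 ] [ 0.9  0.  -0.4]
(0.4, -0.03, 0.57, 75) shift cm [-21.89  -6.93   0.04] turn z 0.695
(0.43, -0.23, 0.53, 35) shift cm [-18.54   8.07   4.  ] turn z 0.698
(0.49, -0.417, 0.38, -2) shift cm [-5.81 18.76 15.  ] turn z 0.646
(0.491, -0.417, 0.15, -25.2) shift cm [ 0.1 -0.  23. ] turn z 0.405
```

play_rows --pt "-4.4 -1.4 0 0 0 0.14 1" --pt "-8.8 -2.8 0 0 0 0.28 1" --pt "-13.1 -4.2 0 0 0 0.42 1" --pt "-17.5 -5.5 0 0 0 0.56 1" --pt "-21.9 -6.9 0 0 0 0.7 1"

```text
clock: 2.6
position: [0.4005, -0.0298, 0.5705]
tool_rot: [-3.14, 0.0, 1.302]
force: [0.9, 0.3, -0.7]
grip_width: 0.0854
finger_force: 0.0
```

play_rows --pt "-3.7 1.6 0.8 0 0 0.14 1" --pt "-7.4 3.2 1.6 0 0 0.28 1" --pt "-11.1 4.8 2.4 0 0 0.42 1" --pt "-14.8 6.4 3.2 0 0 0.56 1" --pt "-18.5 8.1 4 0 0 0.7 1"

```text
clock: 3.1
position: [0.4306, -0.229, 0.5304]
tool_rot: [-3.141, -0.0, 0.602]
force: [2.5, 2.7, -0.3]
grip_width: 0.0857
finger_force: 0.0
```

play_rows --pt "-1.1 3.7 3 0 0 0.13 1" --pt "-2.3 7.5 6 0 0 0.26 1" --pt "-3.5 11.2 9 0 0 0.39 1" --pt "-4.6 15 12 0 0 0.52 1" --pt "-5.8 18.8 15 0 0 0.65 1"

```text
clock: 3.6
position: [0.4908, -0.4163, 0.3786]
tool_rot: [-3.14, 0.001, -0.048]
force: [1.2, 1.5, 1.8]
grip_width: 0.0853
finger_force: 0.0
```

play_rows --pt "0 0 4.6 0 0 0.08 1" --pt "0 0 9.2 0 0 0.16 1" --pt "0 0 13.8 0 0 0.24 1" --pt "0 0 18.4 0 0 0.32 1" --pt "0 0 23 0 0 0.4 1"

```text
clock: 4.1
position: [0.4898, -0.4145, 0.1487]
tool_rot: [3.141, 0.001, -0.447]
force: [1.3, -0.3, -0.0]
grip_width: 0.0853
finger_force: 0.0
```

Run:
```python
from h import *
s=observe();print(s['clock'],s['position'].round(4),s['tool_rot'].round(3),s['qpos'].round(2),s['force'].round(1))
p,d,ci=grab('wrist'); save(p,'w1'); w=cloud(d,ci); np.savez('w1.npz',p=p,d=d,w=w); Z=w[...,2]
rect(w,(p.min(2)>110)&(Z>.018)&(Z<.03),(.491,-.417),.045,'head'); rect(w,(Z>.03)&(Z<.05),(.585,-.461),.08,'sleeve')
```

```text
4.1 [ 0.4898 -0.4145  0.1487] [ 3.141e+00  1.000e-03 -4.470e-01] [ 0.08  0.85  0.92  1.66 -0.77  1.03 -0.78] [ 1.3 -0.3 -0. ]
head 3441 rect [ 496.7 -422.4] [45.1 75.2] 66.0 mean [ 496.2 -422.2   24. ] pca deg 156.1
sleeve 8040 rect [ 584.3 -461.6] [ 46.9 100.2] 65.6 mean [ 587.1 -463.    36.2] pca deg 155.2
```

View pics/w1.png

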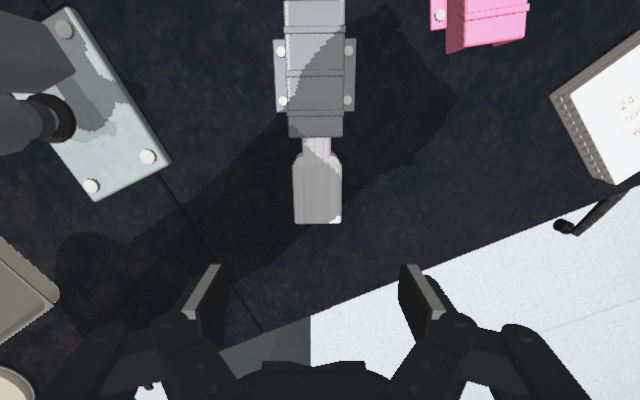

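Wrist view: the head is at (318,185), with its end at row 222 and its neck running into the grey sleeve at (315,70). Head centre is about (0.490, -0.419) with yaw -24.5°. I'll descend and grip.

Run:
```python
from h import *
plan([(.490,-.419,.004,-24.6),(.490-.0919,-.419+.0417,.006,-24.6)])
```

```text
(0.49, -0.419, 0.004, -24.6) shift cm [ 0.48  0.55 13.76] turn z -0.022
(0.3981, -0.37729999999999997, 0.006, -24.6) shift cm [-10.09   0.03  -0.2 ] turn z -0.0
```

play_rows --pt "0.2 0.3 3 0 0 -0.02 1" --pt "0.5 0.5 6 0 0 -0.02 1" --pt "0.5 0.5 9 0 0 -0.02 1" --pt "0.5 0.5 11 0 0 -0.02 1" --pt "0.5 0.5 11 0 0 -0.02 1"

```text
clock: 4.65
position: [0.4923, -0.4208, 0.0395]
tool_rot: [-3.141, 0.003, -0.422]
force: [-0.5, 0.1, 0.4]
grip_width: 0.0854
finger_force: 0.0
```

Run:
```python
from h import *
s=observe();print(s['clock'],s['position'].round(4),s['tool_rot'].round(3),s['qpos'].round(2),s['force'].round(1),s['qd'].round(3))
plan([(.490,-.419,.003,-24.6)])
```

```text
4.65 [ 0.4923 -0.4208  0.0395] [-3.141e+00  3.000e-03 -4.220e-01] [ 0.15  0.98  0.79  1.68 -0.88  0.88 -0.68] [-0.5  0.1  0.4] [-0.012 -0.046  0.049 -0.023  0.024  0.035 -0.019]
(0.49, -0.419, 0.003, -24.6) shift cm [-0.28 -0.07  3.65] turn z 0.008
```

play_rows --pt "0 0 1.2 0 0 0 1" --pt "-0.1 0 2.4 0 0 0 1" --pt "-0.1 0 3.6 0 0 0 1" --pt "-0.1 0 3.6 0 0 0 1" --pt "-0.1 0 3.6 0 0 0 1"

```text
clock: 5.15
position: [0.4923, -0.4213, 0.0053]
tool_rot: [3.141, 0.0, -0.422]
force: [0.2, -0.5, -0.3]
grip_width: 0.0855
finger_force: 0.0
```

play_rows --pt "0 0 0 0 0 0 -0.3" --pt "0 0 0 0 0 0 -0.3" --pt "0 0 0 0 0 0 -0.3" --pt "0 0 0 0 0 0 -0.3" --pt "0 0 0 0 0 0 -0.3" --squeeze 40

```text
clock: 5.65
position: [0.4927, -0.4213, 0.0058]
tool_rot: [-3.141, -0.001, -0.422]
force: [-1.4, 1.6, 7.0]
grip_width: 0.0447
finger_force: 41.4
```

play_rows --pt "-0.6 0 -0.1 0 0 0 -0.3" --pt "-1.8 0 -0.15 0 0 0 -0.3" --pt "-3 0 -0.15 0 0 0 -0.3" --pt "-4.2 0 -0.15 0 0 0 -0.3" --pt "-5.4 0 -0.15 0 0 0 -0.3"

```text
clock: 6.15
position: [0.4421, -0.3985, 0.0066]
tool_rot: [-3.141, 0.001, -0.422]
force: [-0.1, -0.2, -4.6]
grip_width: 0.0451
finger_force: 41.5
```

play_rows --pt "-1.2 0 0 0 0 0 -0.3" --pt "-2.4 0 0 0 0 0 -0.3" --pt "-3.6 0 0 0 0 0 -0.3" --pt "-4.6 0 0 0 0 0 -0.3" --pt "-5.2 0 0 0 0 0 -0.3"

```text
clock: 6.65
position: [0.3947, -0.3773, 0.0068]
tool_rot: [-3.141, 0.001, -0.423]
force: [0.1, 0.1, -4.5]
grip_width: 0.0455
finger_force: 41.5
```

Run:
```python
from h import *
s=observe();print(s['clock'],s['position'].round(4),s['tool_rot'].round(3),s['qpos'].round(2),s['force'].round(1),s['moment'].round(2),s['grip_width'])
plan([(.395,-.375,.06,-24.4),(.505,-.35,.06,0),(.505,-.35,.006,0)])
```

```text
6.65 [ 0.3947 -0.3773  0.0068] [-3.141e+00  1.000e-03 -4.230e-01] [ 0.18  0.9   0.7   1.97 -0.98  0.65 -0.47] [ 0.1  0.1 -4.5] [0.02 0.11 0.02] 0.045493504518222545
(0.395, -0.375, 0.06, -24.4) shift cm [-0.07 -0.22 -5.32] turn z 0.003
(0.505, -0.35, 0.06, 0) shift cm [ 8.98 -6.82 -0.  ] turn z -0.426
(0.505, -0.35, 0.006, 0) shift cm [0.  0.  5.4] turn z -0.0
```

Note that the bar's x axis (tail to head) is at 155.6°. So I'll lay it with the tail toward +y (bar yaw 250°), then bring it to 0° holding the tail.

Run:
```python
from h import *
plan([(.395,-.377,.062,-24.3),(.41,-.36,.062,10),(.42,-.345,.062,42),(.43,-.33,.062,70),(.43,-.33,.006,70)])
```

```text
(0.395, -0.377, 0.062, -24.3) shift cm [ 0.01 -0.04 -5.52] turn z 0.001
(0.41, -0.36, 0.062, 10) shift cm [ 0.67 -2.17 -0.  ] turn z -0.599
(0.42, -0.345, 0.062, 42) shift cm [ 1.25 -1.3  -0.  ] turn z -0.559
(0.43, -0.33, 0.062, 70) shift cm [ 1.75 -0.45 -0.  ] turn z -0.489
(0.43, -0.33, 0.006, 70) shift cm [0.  0.  5.6] turn z -0.0
```

play_rows --pt "0 0 -1 0 0 0 -0.3" --pt "0 0 -2.5 0 0 0 -0.3" --pt "0 0 -4 0 0 0 -0.3" --pt "0 0 -5.2 0 0 0 -0.3" --pt "0 0 -5.5 0 0 0 -0.3"

```text
clock: 7.15
position: [0.3965, -0.3783, 0.0636]
tool_rot: [3.141, -0.002, -0.422]
force: [0.8, 0.3, -3.9]
grip_width: 0.0454
finger_force: 42.0
```

play_rows --pt "0.1 -0.4 0 0 0 -0.1 -0.3" --pt "0.3 -0.9 0 0 0 -0.22 -0.3" --pt "0.4 -1.3 0 0 0 -0.34 -0.3" --pt "0.6 -1.8 0 0 0 -0.47 -0.3" --pt "0.7 -2.2 0 0 0 -0.6 -0.3"

```text
clock: 7.65
position: [0.4114, -0.3603, 0.0618]
tool_rot: [3.142, 0.0, 0.183]
force: [-0.1, 0.3, -4.3]
grip_width: 0.0448
finger_force: 41.9
```

play_rows --pt "0.2 -0.3 0 0 0 -0.12 -0.3" --pt "0.5 -0.5 0 0 0 -0.24 -0.3" --pt "0.7 -0.8 0 0 0 -0.36 -0.3" --pt "1 -1 0 0 0 -0.48 -0.3" --pt "1.2 -1.3 0 0 0 -0.58 -0.3"

```text
clock: 8.15
position: [0.4208, -0.3456, 0.0619]
tool_rot: [3.141, 0.0, 0.763]
force: [1.0, -0.4, -4.0]
grip_width: 0.0448
finger_force: 41.9
```

play_rows --pt "0.4 -0.1 0 0 0 -0.12 -0.3" --pt "0.8 -0.2 0 0 0 -0.24 -0.3" --pt "1.2 -0.3 0 0 0 -0.36 -0.3" --pt "1.6 -0.4 0 0 0 -0.46 -0.3" --pt "1.8 -0.5 0 0 0 -0.5 -0.3"

```text
clock: 8.65
position: [0.4304, -0.3295, 0.0619]
tool_rot: [3.141, -0.0, 1.261]
force: [-0.3, -0.2, -3.6]
grip_width: 0.0449
finger_force: 41.9
```

play_rows --pt "0 0 1 0 0 0 -0.3" --pt "0 0 2.5 0 0 0 -0.3" --pt "0 0 4 0 0 0 -0.3" --pt "0 0 5 0 0 0 -0.3" --pt "0 0 5 0 0 0 -0.3"

```text
clock: 9.15
position: [0.4292, -0.3292, 0.0099]
tool_rot: [-3.139, -0.001, 1.257]
force: [0.6, 0.3, -3.6]
grip_width: 0.0451
finger_force: 42.0
```

Run:
```python
from h import *
s=observe();print(s['clock'],s['position'].round(4),s['tool_rot'].round(3),s['qpos'].round(2),s['force'].round(1),s['moment'].round(2),s['grip_width'])
```

```text
9.15 [ 0.4292 -0.3292  0.0099] [-3.139e+00 -1.000e-03  1.257e+00] [ 0.32  0.76  0.31  1.97 -0.48  0.48  0.67] [ 0.6  0.3 -3.6] [-0.14  0.02 -0.02] 0.04507324825378613
```

play_rows --pt "0 0 0.2 0 0 0 -0.3" --pt "0 0 0.4 0 0 0 -0.3" --pt "0 0 0.4 0 0 0 -0.3" --pt "0 0 0.4 0 0 0 0.2" --pt "0 0 0.4 0 0 0 0.6"

```text
clock: 9.65
position: [0.4306, -0.3298, 0.0082]
tool_rot: [3.141, 0.0, 1.258]
force: [0.8, 1.3, -0.1]
grip_width: 0.0643
finger_force: 0.0
```

play_rows --pt "0 0 0 0 0 0 0.8" --pt "0 0 0 0 0 0 0.8" --pt "0 0 -3 0 0 0 0.8" --pt "0 0 -7 0 0 0 0.8" --pt "0 0 -9 0 0 0 0.8"

```text
clock: 10.15
position: [0.4307, -0.3303, 0.1004]
tool_rot: [3.139, 0.001, 1.257]
force: [0.8, 0.1, -0.1]
grip_width: 0.077
finger_force: 0.0
```

Run:
```python
from h import *
s=observe();print(s['clock'],s['position'].round(4),s['tool_rot'].round(3))
p,d,ci=grab('wrist'); save(p,'w2'); w=cloud(d,ci); Z=w[...,2]
q=rect(w,(p.min(2)>70)&(Z>.016)&(Z<.03),(.455,-.25),.13,'bar')
u=np.array([.309,.951]); t=q[:,:2]@u; v=q[:,:2]@np.array([-.951,.309])
print('extent',np.percentile(t,[.3,99.7]))
tt=t.max()-.02; m=abs(t-tt)<.015; print('tailpt',q[m,:2].mean(0),'width',np.ptp(v[m])); 
m2=t>t.max()-.09; c=np.cov(q[m2,:2].T); e=np.linalg.eigh(c)[1][:,1]; print(np.degrees(np.arctan2(e[1],e[0])))
```

```text
10.15 [ 0.4307 -0.3303  0.1004] [3.139e+00 1.000e-03 1.257e+00]
bar 10177 rect [ 445.4 -280.8] [168.9  45.9] 72.5 mean [ 445.2 -281.6   23.9] pca deg 72.5
extent [-0.21287191 -0.04565728]
tailpt [ 0.46487912 -0.2191882 ] width 0.0258337753848345
72.47395751642075
```

View pics/w2.png

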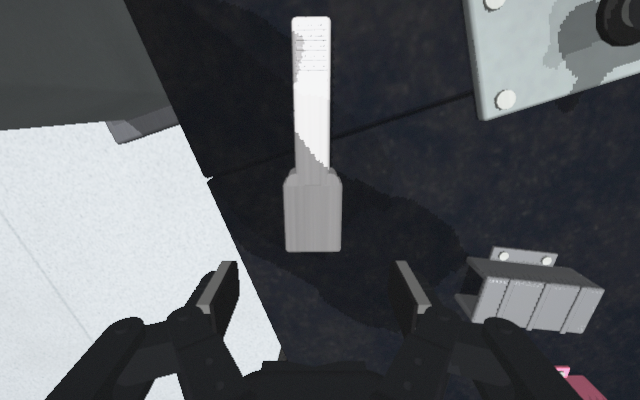

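The bar lies flat with its axis at 72.5°. The head is at (312,210) and the ribbed tail at (310,45), so the tail point is (0.465, -0.219).

Run:
```python
from h import *
plan([(.465,-.219,.06,72.5),(.465,-.219,.004,72.5)])
```

```text
(0.465, -0.219, 0.06, 72.5) shift cm [11.67 -0.26  4.23] turn z -0.008
(0.465, -0.219, 0.004, 72.5) shift cm [0.  0.  5.6] turn z -0.0
```

play_rows --pt "3 -0.1 1 0 0 -0.01 0.8" --pt "7 -0.2 2.5 0 0 -0.01 0.8" --pt "10 -0.3 3.8 0 0 -0.01 0.8" --pt "11.6 -0.3 4.2 0 0 -0.01 0.8" --pt "11.6 -0.3 4.2 0 0 -0.01 0.8"

```text
clock: 10.7
position: [0.4636, -0.2165, 0.0553]
tool_rot: [-3.141, -0.001, 1.271]
force: [-0.3, -0.6, -0.1]
grip_width: 0.0771
finger_force: 0.0
```

play_rows --pt "0 0 1.5 0 0 0 0.8" --pt "0 0 3 0 0 0 0.8" --pt "0 0 4.5 0 0 0 0.8" --pt "0 0 5.6 0 0 0 0.8" --pt "0 0 5.6 0 0 0 0.8"

```text
clock: 11.2
position: [0.4624, -0.2193, -0.0009]
tool_rot: [-3.14, 0.0, 1.266]
force: [-0.4, 0.7, 0.2]
grip_width: 0.0769
finger_force: 0.0
```

play_rows --pt "0 0 0 0 0 0 -0.7" --pt "0 0 0 0 0 0 -0.7" --pt "0 0 0 0 0 0 -0.7" --pt "0 0 0 0 0 0 -0.7" --pt "0 0 0 0 0 0 -0.7" --squeeze 70

```text
clock: 11.7
position: [0.4637, -0.2186, 0.0006]
tool_rot: [3.14, 0.0, 1.268]
force: [-1.0, 1.6, 11.7]
grip_width: 0.0247
finger_force: 69.4
```

Run:
```python
from h import *
s=observe();print(s['clock'],s['position'].round(4),s['tool_rot'].round(3),s['qpos'].round(2),s['force'].round(1),s['moment'].round(2))
plan([(.465,-.219,.045,72.5),(.47,-.225,.045,105),(.475,-.24,.045,140),(.48,-.2585,.045,172),(.48,-.2585,.045,180.5),(.50,-.2585,.03,180.5)])
```

```text
11.7 [ 0.4637 -0.2186  0.0006] [3.14  0.    1.268] [ 0.11  0.75  0.3   2.04 -0.52  0.41  0.51] [-1.   1.6 11.7] [0.11 0.22 0.1 ]
(0.465, -0.219, 0.045, 72.5) shift cm [-0.    0.14 -4.44] turn z 0.003
(0.47, -0.225, 0.045, 105) shift cm [-0.42  0.66 -0.  ] turn z -0.567
(0.475, -0.24, 0.045, 140) shift cm [-1.58  0.09 -0.  ] turn z -0.611
(0.48, -0.2585, 0.045, 172) shift cm [-1.57 -1.1  -0.  ] turn z -0.559
(0.48, -0.2585, 0.045, 180.5) shift cm [ 0.  0. -0.] turn z -0.148
(0.5, -0.2585, 0.03, 180.5) shift cm [-2.   -0.02  1.5 ] turn z -0.0
```

Run:
```python
from h import *
plan([(.463,-.219,.047,72.6),(.455,-.228,.047,106),(.445,-.24,.047,140),(.43,-.2585,.047,174),(.43,-.2585,.047,180.5),(.445,-.2585,.016,180.5)])
```

```text
(0.463, -0.219, 0.047, 72.6) shift cm [-0.06 -0.05 -4.64] turn z 0.001
(0.455, -0.228, 0.047, 106) shift cm [-1.1  -0.49 -0.  ] turn z -0.583
(0.445, -0.24, 0.047, 140) shift cm [-0.88 -1.29 -0.  ] turn z -0.593
(0.43, -0.2585, 0.047, 174) shift cm [-0.04 -2.38 -0.  ] turn z -0.593
(0.43, -0.2585, 0.047, 180.5) shift cm [ 0.  0. -0.] turn z -0.113
(0.445, -0.2585, 0.016, 180.5) shift cm [-1.5  -0.01  3.1 ] turn z -0.0
```

play_rows --pt "0 0 -0.5 0 0 0 -0.7" --pt "0 0 -1.5 0 0 0 -0.7" --pt "0 0 -3 0 0 0 -0.7" --pt "0 0 -4.2 0 0 0 -0.7" --pt "0 0 -4.7 0 0 0 -0.7"

```text
clock: 12.2
position: [0.4636, -0.2184, 0.0482]
tool_rot: [3.14, -0.0, 1.268]
force: [-0.1, 0.3, -4.7]
grip_width: 0.0247
finger_force: 68.9
```

play_rows --pt "-0.2 -0.1 0 0 0 -0.1 -0.7" --pt "-0.4 -0.2 0 0 0 -0.22 -0.7" --pt "-0.7 -0.3 0 0 0 -0.34 -0.7" --pt "-0.9 -0.4 0 0 0 -0.46 -0.7" --pt "-1.1 -0.5 0 0 0 -0.58 -0.7"

```text
clock: 12.7
position: [0.4549, -0.2274, 0.0469]
tool_rot: [-3.141, -0.0, 1.853]
force: [0.7, -0.5, -4.3]
grip_width: 0.0244
finger_force: 68.9
```

play_rows --pt "-0.2 -0.3 0 0 0 -0.12 -0.7" --pt "-0.4 -0.5 0 0 0 -0.24 -0.7" --pt "-0.5 -0.8 0 0 0 -0.36 -0.7" --pt "-0.7 -1 0 0 0 -0.48 -0.7" --pt "-0.9 -1.3 0 0 0 -0.59 -0.7"

```text
clock: 13.2
position: [0.4448, -0.2396, 0.0468]
tool_rot: [-3.141, -0.0, 2.443]
force: [0.6, -0.2, -2.9]
grip_width: 0.0248
finger_force: 68.9
```

play_rows --pt "0 -0.5 0 0 0 -0.12 -0.7" --pt "0 -1 0 0 0 -0.24 -0.7" --pt "0 -1.5 0 0 0 -0.36 -0.7" --pt "0 -2 0 0 0 -0.48 -0.7" --pt "0 -2.4 0 0 0 -0.59 -0.7"

```text
clock: 13.7
position: [0.429, -0.2582, 0.0468]
tool_rot: [-3.141, -0.001, 3.032]
force: [-0.6, -0.8, -3.5]
grip_width: 0.0249
finger_force: 68.9
```

play_rows --pt "0 0 0 0 0 -0.06 -0.7" --pt "0 0 0.5 0 0 -0.11 -0.7" --pt "0 0 1.2 0 0 -0.11 -0.7" --pt "0 0 1.8 0 0 -0.11 -0.7" --pt "0 0 1.8 0 0 -0.11 -0.7"

```text
clock: 14.2
position: [0.429, -0.2576, 0.0279]
tool_rot: [3.141, -0.001, 3.137]
force: [-0.3, -0.0, -4.8]
grip_width: 0.0249
finger_force: 68.9
```

Run:
```python
from h import *
s=observe();print(s['clock'],s['position'].round(4),s['tool_rot'].round(4),s['qpos'].round(2),s['force'].round(1),s['moment'].round(2))
p,d,ci=grab('scene'); save(cv2.resize(p[150:260,310:440],None,fx=4,fy=4,interpolation=cv2.INTER_CUBIC),'s2')
p,d,ci=grab('top'); w=cloud(d,ci); Z=w[...,2]; np.savez('top2.npz',p=p,d=d,w=w); save(p,'top2')
q=rect(w,(Z>.04)&(Z<.075)&(p.min(2)>90),(.55,-.258),.045,'head'); 
q=rect(w,(Z>.008)&(Z<.016),(.63,-.26),.12,'base')
plan([(.445,-.2585,.017,180.5)])
```

```text
14.2 [ 0.429  -0.2576  0.0279] [ 3.1412e+00 -1.5000e-03  3.1367e+00] [ 0.51  0.66 -0.12  2.05  0.17  0.44  1.83] [-0.3 -0.  -4.8] [0.01 0.3  0.02]
head 128 rect [ 563.8 -256.4] [27.  42.8] 1.3 mean [ 566.  -259.4   50.6] pca deg 78.4
base 893 rect [ 646.3 -258. ] [ 89.6 142.3] 89.6 mean [ 635.5 -257.4   12.1] pca deg -171.7
(0.445, -0.2585, 0.017, 180.5) shift cm [-1.56 -0.07  1.16] turn z -0.013
```

View pics/s2.png

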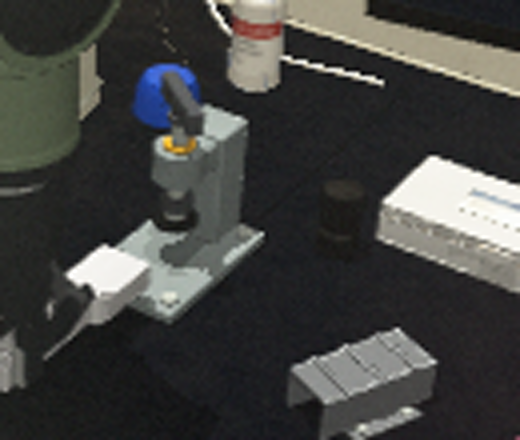

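The head at crop (105,280) is level and entering over the base plate, below the pad at (180,215). I'll lower it, slide it in and feel for the column.

play_rows --pt "-0.8 0 0.4 0 0 -0.01 -0.7" --pt "-1.6 0 0.8 0 0 -0.01 -0.7" --pt "-1.6 0 1.2 0 0 -0.01 -0.7" --pt "-1.6 0 1.2 0 0 -0.01 -0.7" --pt "-1.6 0 1.2 0 0 -0.01 -0.7"

```text
clock: 14.8
position: [0.4452, -0.2579, 0.0166]
tool_rot: [3.141, -0.001, -3.136]
force: [0.7, -0.3, -3.7]
grip_width: 0.0247
finger_force: 68.9
```

play_rows --pt "-1.2 0 0 0 0 0 -0.7" --pt "-2.6 0 0 0 0 0 -0.7" --pt "-4 0 0 0 0 0 -0.7" --pt "-5.4 0 0 0 0 0 -0.7" --pt "-6.5 0 0 0 0 0 -0.7"

```text
clock: 15.3
position: [0.5119, -0.2574, 0.017]
tool_rot: [-3.142, 0.001, -3.135]
force: [0.2, 0.4, -4.3]
grip_width: 0.0247
finger_force: 69.0
```

play_rows --pt "0 0 0.1 0 0 0 -0.7" --pt "0 0 0.3 0 0 0 -0.7" --pt "0 0 0.3 0 0 0 -0.7" --pt "0 0 0.3 0 0 0 -0.7" --pt "0 0 0.3 0 0 0 -0.7"

```text
clock: 15.8
position: [0.5102, -0.2577, 0.0138]
tool_rot: [-3.142, -0.0, -3.136]
force: [0.4, -0.2, -4.1]
grip_width: 0.0252
finger_force: 69.0
```

Not yet resting: the full weight of about 4 N is still on the wrist. I'll lower a touch, then push.

play_rows --pt "0 0 0.1 0 0 0 -0.7" --pt "-0.3 0 0.1 0 0 0 -0.7" --pt "-0.6 0 0.1 0 0 0 -0.7" --pt "-0.9 0 0.1 0 0 0 -0.7" --pt "-1.2 0 0.1 0 0 0 -0.7"

```text
clock: 16.3
position: [0.5229, -0.2575, 0.0128]
tool_rot: [-3.142, 0.0, -3.135]
force: [-1.2, 0.3, -1.3]
grip_width: 0.0246
finger_force: 69.2
```

play_rows --pt "-0.1 0 0 0 0 0 -0.7" --pt "-0.2 0 0 0 0 0 -0.7" --pt "-0.3 0 0 0 0 0 -0.7" --pt "-0.3 0 0 0 0 0 -0.7" --pt "-0.3 0 0 0 0 0 -0.7"

```text
clock: 16.8
position: [0.5247, -0.2574, 0.0127]
tool_rot: [3.141, -0.001, -3.136]
force: [-4.9, 1.3, -0.1]
grip_width: 0.025
finger_force: 69.7
```

play_rows --pt "-0.1 0 0 0 0 0 -0.7" --pt "-0.2 0 0 0 0 0 -0.7" --pt "-0.2 0 0 0 0 0 -0.7" --pt "-0.2 0 0 0 0 0 -0.7" --pt "-0.2 0 0 0 0 0 -0.7"

```text
clock: 17.3
position: [0.5248, -0.2575, 0.0126]
tool_rot: [3.141, -0.005, -3.136]
force: [-16.9, 2.0, 10.4]
grip_width: 0.0247
finger_force: 71.0
```

Run:
```python
from h import *
s=observe();print(s['clock'],s['position'].round(4),s['tool_rot'].round(4),s['qpos'].round(2),s['force'].round(1),s['moment'].round(2))
```

```text
17.3 [ 0.5248 -0.2575  0.0126] [ 3.1409 -0.005  -3.1362] [ 0.44  0.77 -0.12  1.83  0.16  0.56  1.79] [-16.9   2.   10.4] [0.54 3.34 0.1 ]
```

Firm contact with the column at about 17 N. I'll ease off, release and rise, backing away slightly.

play_rows --pt "0.1 0 0 0 0 0 -0.7" --pt "0.15 0 0 0 0 0 -0.7" --pt "0.15 0 0 0 0 0 0.2" --pt "0.15 0 0 0 0 0 0.2" --pt "0.15 0 0 0 0 0 0.2"

```text
clock: 17.8
position: [0.5265, -0.2575, 0.013]
tool_rot: [-3.141, 0.001, -3.135]
force: [0.0, -0.6, 0.5]
grip_width: 0.0515
finger_force: 0.0
```

play_rows --pt "0 0 0 0 0 0 0.2" --pt "0 0 -2 0 0 0 0.2" --pt "1 0 -5 0 0 0 0.2" --pt "2 0 -10 0 0 0 0.2" --pt "3 0 -15 0 0 0 0.2"

```text
clock: 18.3
position: [0.4957, -0.2574, 0.1621]
tool_rot: [3.141, -0.001, -3.135]
force: [0.4, -1.1, 0.0]
grip_width: 0.051
finger_force: 0.0
```

play_rows --pt "0 0 -3 0 0 0.14 -0.4" --pt "0 0 -6 0 0 0.28 -0.4" --pt "0 0 -8 0 0 0.42 -0.4" --pt "0 0 -8 0 0 0.56 -0.4" --pt "0 0 -8 0 0 0.7 -0.4"

```text
clock: 18.8
position: [0.4967, -0.2577, 0.2418]
tool_rot: [3.141, 0.002, 2.442]
force: [0.4, 0.6, -0.1]
grip_width: 0.0254
finger_force: 0.0
```

Run:
```python
from h import *
s=observe();print(s['clock'],s['position'].round(4),s['tool_rot'].round(4),s['qpos'].round(2),s['force'].round(1),s['grip_width'])
p,d,ci=grab('wrist'); save(p,'w3'); w=cloud(d,ci); Z=w[...,2]; np.savez('w3.npz',p=p,d=d,w=w)
rect(w,(Z>.155)&(Z<.185),(.644,-.258),.05,'handle')
q=rect(w,(Z>.03)&(Z<.043)&(p.min(2)>70),(.56,-.258),.12,'bar')
rect(w,(Z>.008)&(Z<.016),(.63,-.26),.12,'base'); rect(w,(Z>.105)&(Z<.125),(.68,-.256),.06,'armtop')
p,d,ci=grab('top'); w=cloud(d,ci); Z=w[...,2]; rect(w,(Z>.155)&(Z<.185),(.644,-.258),.05,'handle top')
rect(w,(Z>.03)&(Z<.043)&(p.min(2)>70),(.56,-.258),.12,'bar top')
```

```text
18.8 [ 0.4967 -0.2577  0.2418] [3.141e+00 1.600e-03 2.442e+00] [ 0.37  0.4   0.01  1.77 -0.    0.97  1.25] [ 0.4  0.6 -0.1] 0.025414643888275107
handle 5 rect [ 660.9 -228.5] [4.  0.5] 17.6 mean [ 660.8 -228.7  156.9] pca deg -162.1
bar 2533 rect [ 591.1 -256.8] [174.4  45.9] 1.3 mean [ 580.8 -254.4   35.8] pca deg -175.6
base 1583 rect [ 646.9 -228.1] [145.4  31. ] 0.6 mean [ 637.1 -225.6   12.1] pca deg -177.7
armtop 916 rect [ 655. -245.] [74.8 31.9] 34.8 mean [ 637.9 -253.5  115.2] pca deg -146.5Traceback (most recent call last):
  File "<stdin>", line 7, in <module>
  File "h.py", line 14, in rect
    n,l,st,_=cv2.connectedComponentsWithStats(m.astype(np.uint8)); m=l==1+np.argmax(st[1:,4])
                                                                          ~~~~~~~~~^^^^^^^^^^
    return _wrapfunc(a, 'argmax', axis=axis, out=out, **kwds)
    return bound(*args, **kwds)
ValueError: attempt to get argmax of an empty sequence
```

View pics/w3.png

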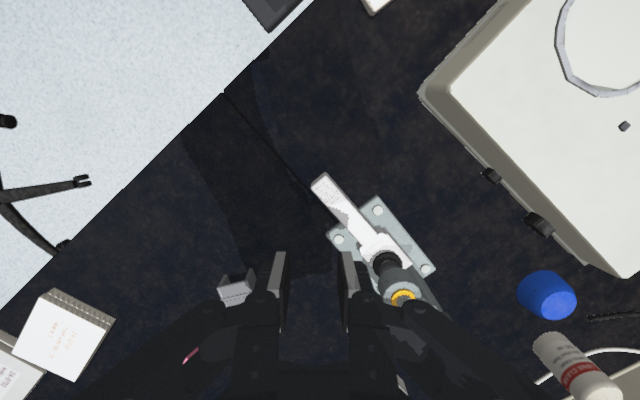

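Wrist view: the bar lies in the clamp, head under the pad at (385,262) and tail at (322,180), with its tail end at x≈0.504 as expected. Now the handle: come over it at yaw 50.8°.

Run:
```python
from h import *
plan([(.51,-.258,.242,105),(.57,-.258,.242,70),(.644,-.258,.22,50.8),(.644,-.258,.138,50.8)])
```

```text
(0.51, -0.258, 0.242, 105) shift cm [-1.07  0.83 -0.09] turn z 0.613
(0.57, -0.258, 0.242, 70) shift cm [-1.55  5.8  -0.  ] turn z 0.611
(0.644, -0.258, 0.22, 50.8) shift cm [2.53 6.95 2.2 ] turn z 0.335
(0.644, -0.258, 0.138, 50.8) shift cm [0.  0.  8.2] turn z -0.0
```

play_rows --pt "-0.2 0.2 0 0 0 0.12 0" --pt "-0.4 0.3 0 0 0 0.25 0" --pt "-0.6 0.5 0 0 0 0.37 0" --pt "-0.9 0.7 0 0 0 0.5 0" --pt "-1.1 0.8 0 0 0 0.61 0"

```text
clock: 19.4
position: [0.5101, -0.2585, 0.2407]
tool_rot: [-3.141, -0.0, 1.838]
force: [0.1, 0.5, 0.1]
grip_width: 0.0428
finger_force: 0.0
```

play_rows --pt "-0.3 1.2 0 0 0 0.12 0" --pt "-0.6 2.3 0 0 0 0.25 0" --pt "-0.9 3.5 0 0 0 0.37 0" --pt "-1.2 4.6 0 0 0 0.5 0" --pt "-1.6 5.8 0 0 0 0.61 0"

```text
clock: 19.9
position: [0.5705, -0.2585, 0.2406]
tool_rot: [-3.141, -0.0, 1.228]
force: [0.8, 0.1, -0.4]
grip_width: 0.0427
finger_force: 0.0
```

play_rows --pt "0.6 1.7 0.5 0 0 0.08 0" --pt "1.3 3.5 1.1 0 0 0.17 0" --pt "1.9 5.2 1.7 0 0 0.26 0" --pt "2.5 6.9 2.2 0 0 0.34 0" --pt "2.5 6.9 2.2 0 0 0.34 0"

```text
clock: 20.4
position: [0.6449, -0.2572, 0.2171]
tool_rot: [-3.14, 0.0, 0.891]
force: [-0.3, -0.1, -1.0]
grip_width: 0.0433
finger_force: 0.0
```

Run:
```python
from h import *
s=observe();print(s['clock'],s['position'].round(4),s['tool_rot'].round(4),s['qpos'].round(2),s['force'].round(1),s['grip_width'])
plan([(.644,-.258,.137,50.8)])
z=np.load('top0.npz'); w=z['w'];Z=w[...,2]; m=(Z>.15)&(Z<.18)&(np.hypot(w[...,0]-.644,w[...,1]+.258)<.034); print(np.percentile(Z[m],[5,25,50,75,95]))
```

```text
20.4 [ 0.6449 -0.2572  0.2171] [-3.1401e+00  3.0000e-04  8.9140e-01] [ 0.08  0.68  0.36  1.42 -0.25  1.09 -0.19] [-0.3 -0.1 -1. ] 0.04325475492890674
(0.644, -0.258, 0.137, 50.8) shift cm [-0.12 -0.02  8.01] turn z 0.005
[0.15239982 0.16208858 0.16451034 0.16641322 0.16891187]
```

play_rows --pt "0 0 2 0 0 0 0" --pt "-0.1 0 4 0 0 0 0" --pt "-0.1 0 6 0 0 0 0" --pt "-0.1 0 7.6 0 0 0 0" --pt "-0.1 0 8 0 0 0 0"

```text
clock: 20.9
position: [0.6419, -0.2588, 0.1371]
tool_rot: [-3.139, 0.001, 0.89]
force: [0.4, -1.0, -0.3]
grip_width: 0.0432
finger_force: 0.0
```

play_rows --pt "0 0 0 0 0 0 0" --pt "0 0 0 0 0 0 -0.95" --pt "0 0 0 0 0 0 -0.95" --pt "0 0 0 0 0 0 -0.95" --pt "0 0 0 0 0 0 -0.95" --squeeze 40

```text
clock: 21.4
position: [0.6436, -0.2596, 0.1399]
tool_rot: [3.139, -0.001, 0.888]
force: [2.1, -2.8, 6.7]
grip_width: 0.0134
finger_force: 41.4
```

Run:
```python
from h import *
s=observe();print(s['clock'],s['position'].round(4),s['tool_rot'].round(4),s['qpos'].round(2),s['force'].round(1),s['moment'].round(3),s['grip_width'])
```

```text
21.4 [ 0.6436 -0.2596  0.1399] [ 3.1395e+00 -6.0000e-04  8.8780e-01] [ 0.1   0.75  0.33  1.49 -0.28  0.94 -0.17] [ 2.1 -2.8  6.7] [-0.329 -0.385 -0.062] 0.01337957003477462
```

Some upward force: the tips may be touching the collar, or it is swing drag. I'll re-grip 4 mm higher.

play_rows --pt "0 0 0 0 0 0 -0.3" --pt "0 0 -0.4 0 0 0 -0.3" --pt "0 0 -0.4 0 0 0 -0.3" --pt "0 0 -0.4 0 0 0 -0.3" --pt "0 0 -0.4 0 0 0 -0.3"

```text
clock: 21.9
position: [0.6428, -0.259, 0.1428]
tool_rot: [-3.141, 0.0, 0.888]
force: [0.3, 0.9, -0.8]
grip_width: 0.0299
finger_force: 0.0
```

play_rows --pt "0 0 0 0 0 0 -0.95" --pt "0 0 0 0 0 0 -0.95" --pt "0 0 0 0 0 0 -0.95" --pt "0 0 0 0 0 0 -0.95" --pt "0 0 0 0 0 0 -0.95" --squeeze 40

```text
clock: 22.4
position: [0.6434, -0.2596, 0.143]
tool_rot: [3.14, -0.0, 0.888]
force: [5.9, -3.7, -1.1]
grip_width: 0.0131
finger_force: 41.7
```

Run:
```python
from h import *
s=observe();print(s['clock'],s['position'].round(4),s['tool_rot'].round(4),s['qpos'].round(2),s['force'].round(1),s['moment'].round(3),s['grip_width'])
```

```text
22.4 [ 0.6434 -0.2596  0.143 ] [ 3.140e+00 -1.000e-04  8.876e-01] [ 0.1   0.75  0.33  1.49 -0.28  0.95 -0.17] [ 5.9 -3.7 -1.1] [-0.594 -0.884 -0.025] 0.01306111298012112
```

The force has dropped, so the tips had been touching. First turn: 1.4 rad clockwise, lowering 7 mm.

play_rows --pt "0 0.1 0.05 0 0 0.1 -0.95" --pt "0 0.1 0.12 0 0 0.24 -0.95" --pt "0 0.1 0.19 0 0 0.38 -0.95" --pt "0 0.1 0.26 0 0 0.52 -0.95" --pt "0 0.1 0.33 0 0 0.66 -0.95"

```text
clock: 22.9
position: [0.6432, -0.2589, 0.1396]
tool_rot: [-3.14, 0.001, 0.222]
force: [-6.5, 5.8, 4.9]
grip_width: 0.0131
finger_force: 42.7
```

Run:
```python
from h import *
s=observe();print(s['clock'],s['position'].round(4),s['tool_rot'].round(4),s['qpos'].round(2),s['force'].round(1),s['moment'].round(3),s['grip_width'])
```

```text
22.9 [ 0.6432 -0.2589  0.1396] [-3.1399e+00  8.0000e-04  2.2240e-01] [ 0.01  0.79  0.5   1.49 -0.43  0.97 -0.72] [-6.5  5.8  4.9] [1.369 1.307 0.076] 0.013086603062425983
```

play_rows --pt "-0.1 -0.1 0.03 0 0 0.14 -0.95" --pt "-0.1 -0.1 0.1 0 0 0.28 -0.95" --pt "-0.1 -0.1 0.17 0 0 0.42 -0.95" --pt "-0.1 -0.1 0.24 0 0 0.56 -0.95" --pt "-0.1 -0.1 0.32 0 0 0.7 -0.95"

```text
clock: 23.4
position: [0.6432, -0.2576, 0.1362]
tool_rot: [-3.14, 0.0, -0.477]
force: [1.9, 5.4, 0.1]
grip_width: 0.0131
finger_force: 41.9
```

Run:
```python
from h import *
s=observe();print(s['clock'],s['position'].round(4),s['tool_rot'].round(4),s['qpos'].round(2),s['force'].round(1),s['moment'].round(3),s['grip_width'])
```

```text
23.4 [ 0.6432 -0.2576  0.1362] [-3.140e+00  1.000e-04 -4.767e-01] [-0.09  0.84  0.68  1.51 -0.59  1.   -1.3 ] [1.9 5.4 0.1] [ 1.214 -0.562  0.148] 0.013130950853548007
```

Torque is 0.148 N·m, near the stated friction, and about 1.37 rad is turned. The joint margins allow continuing in this grip, in smaller steps while watching the torque.

play_rows --pt "0 -0.05 0.05 0 0 0.1 -0.95" --pt "0 -0.05 0.1 0 0 0.2 -0.95" --pt "0 -0.05 0.15 0 0 0.3 -0.95" --pt "0 -0.05 0.2 0 0 0.4 -0.95" --pt "0 -0.05 0.25 0 0 0.5 -0.95"

```text
clock: 23.9
position: [0.6437, -0.257, 0.1337]
tool_rot: [-3.14, 0.001, -0.975]
force: [4.1, 5.3, -1.3]
grip_width: 0.0129
finger_force: 41.8
```

Run:
```python
from h import *
s=observe();print(s['clock'],s['position'].round(4),s['tool_rot'].round(4),s['qpos'].round(2),s['force'].round(1),s['moment'].round(3),s['grip_width'])
p,d,ci=grab('scene'); save(cv2.resize(p[160:235,315:395],None,fx=8,fy=8,interpolation=cv2.INTER_CUBIC),'s3')
```

```text
23.9 [ 0.6437 -0.257   0.1337] [-3.1398e+00  8.0000e-04 -9.7480e-01] [-0.14  0.89  0.79  1.51 -0.7   1.04 -1.72] [ 4.1  5.3 -1.3] [ 1.177 -1.105  0.144] 0.012859744972345283
```

View pics/s3.png

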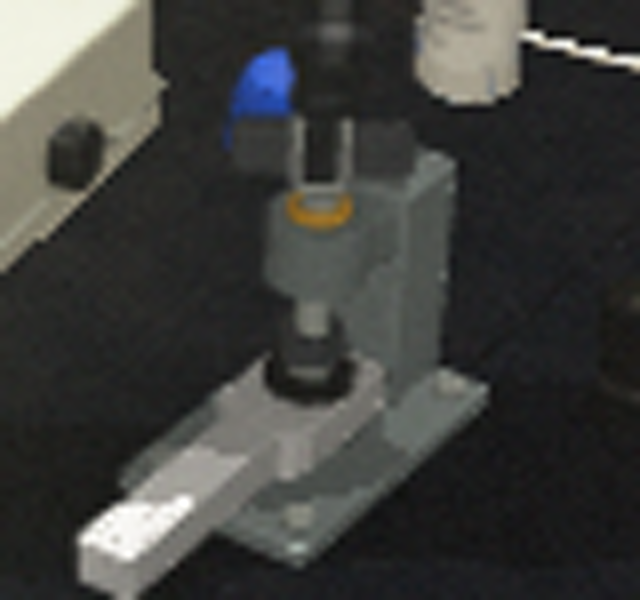

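The pad disc at (310,375) appears down on the head, and the bar is still square. I'll keep turning in smaller steps and track the torque.

play_rows --pt "0 -0.05 0.03 0 0 0.06 -0.95" --pt "0 -0.05 0.06 0 0 0.12 -0.95" --pt "0 -0.05 0.1 0 0 0.18 -0.95" --pt "0 -0.05 0.12 0 0 0.24 -0.95" --pt "0 -0.05 0.15 0 0 0.3 -0.95"

```text
clock: 24.45
position: [0.6441, -0.2568, 0.1322]
tool_rot: [-3.14, 0.001, -1.273]
force: [4.7, 5.0, -0.3]
grip_width: 0.0134
finger_force: 41.9
```

Run:
```python
from h import *
s=observe();print(s['clock'],s['position'].round(4),s['tool_rot'].round(4),s['qpos'].round(2),s['force'].round(1),s['moment'].round(3),s['grip_width'])
p,d,ci=grab('scene'); s=observe(); print(s['moment'].round(3),s['force'].round(1))
```

```text
24.45 [ 0.6441 -0.2568  0.1322] [-3.1400e+00  1.2000e-03 -1.2732e+00] [-0.17  0.92  0.86  1.51 -0.77  1.07 -1.97] [ 4.7  5.  -0.3] [ 1.066 -1.137  0.18 ] 0.013446937014054399
[ 1.1   -1.073  0.092] [3.8 4.3 1.9]
```

Torque has risen to 0.18 N·m, consistent with spring contact. One more 0.2 rad, then release, back off and measure the handle height.

play_rows --pt "0 -0.05 0.03 0 0 0.06 -0.95" --pt "0 -0.05 0.06 0 0 0.12 -0.95" --pt "0 -0.05 0.1 0 0 0.2 -0.95" --pt "0 -0.05 0.1 0 0 0.2 -0.95" --pt "0 -0.05 0.1 0 0 0.2 -0.95"

```text
clock: 25.0
position: [0.6445, -0.2567, 0.1312]
tool_rot: [-3.141, 0.001, -1.471]
force: [3.7, 5.1, -0.4]
grip_width: 0.0133
finger_force: 42.1
```

Run:
```python
from h import *
s=observe();print(s['clock'],s['position'].round(4),s['tool_rot'].round(4),s['qpos'].round(2),s['force'].round(1),s['moment'].round(3),s['grip_width'])
plan([(.644,-.257,.25,-85),(.60,-.258,.26,-50),(.54,-.258,.27,-15),(.52,-.258,.27,0)])
```

```text
25.0 [ 0.6445 -0.2567  0.1312] [-3.1405e+00  1.4000e-03 -1.4712e+00] [-0.19  0.95  0.91  1.51 -0.81  1.09 -2.14] [ 3.7  5.1 -0.4] [ 1.069 -0.946 -0.098] 0.013324457722347097
(0.644, -0.257, 0.25, -85) shift cm [  0.02   0.05 -11.88] turn z 0.012
(0.6, -0.258, 0.26, -50) shift cm [-0.28  4.39 -1.  ] turn z -0.611
(0.54, -0.258, 0.27, -15) shift cm [-3.86  4.6  -1.  ] turn z -0.611
(0.52, -0.258, 0.27, 0) shift cm [-1.93  0.52 -0.  ] turn z -0.262
```

play_rows --pt "0 0 0 0 0 0 -0.2" --pt "0 0 0 0 0 0 -0.2" --pt "0 0 -3 0 0 0 -0.2" --pt "0 0 -8 0 0 0 -0.2" --pt "0 0 -12 0 0 0 -0.2"

```text
clock: 25.5
position: [0.6432, -0.2586, 0.2536]
tool_rot: [3.141, -0.001, -1.473]
force: [0.4, -0.7, -0.6]
grip_width: 0.0342
finger_force: 0.0
```

play_rows --pt "-0.1 0.9 -0.2 0 0 -0.12 -0.2" --pt "-0.1 1.8 -0.4 0 0 -0.25 -0.2" --pt "-0.2 2.6 -0.6 0 0 -0.37 -0.2" --pt "-0.2 3.5 -0.8 0 0 -0.5 -0.2" --pt "-0.3 4.4 -1 0 0 -0.61 -0.2"

```text
clock: 26.0
position: [0.5989, -0.2598, 0.2615]
tool_rot: [3.141, -0.0, -0.857]
force: [-0.1, 0.2, -1.1]
grip_width: 0.0342
finger_force: 0.0
```

play_rows --pt "-0.8 0.9 -0.2 0 0 -0.12 0.6" --pt "-1.6 1.8 -0.4 0 0 -0.25 0.6" --pt "-2.4 2.8 -0.6 0 0 -0.37 0.6" --pt "-3.1 3.7 -0.8 0 0 -0.5 0.6" --pt "-3.9 4.6 -1 0 0 -0.61 0.6"

```text
clock: 26.5
position: [0.5385, -0.2601, 0.2715]
tool_rot: [3.141, -0.0, -0.247]
force: [0.7, -0.3, -0.2]
grip_width: 0.0684
finger_force: 0.0
```

play_rows --pt "-0.6 0.2 0 0 0 -0.1 1" --pt "-1.2 0.3 0 0 0 -0.2 1" --pt "-1.9 0.5 0 0 0 -0.26 1" --pt "-1.9 0.5 0 0 0 -0.26 1" --pt "-1.9 0.5 0 0 0 -0.26 1"

```text
clock: 27.0
position: [0.5196, -0.26, 0.2715]
tool_rot: [-3.142, -0.0, 0.005]
force: [0.2, -0.4, -0.1]
grip_width: 0.0851
finger_force: 0.0
```

Run:
```python
from h import *
s=observe();print(s['clock'],s['position'].round(4),s['tool_rot'].round(4))
p,d,ci=grab('wrist'); save(p,'w4'); w=cloud(d,ci); Z=w[...,2]; np.savez('w4.npz',p=p,d=d,w=w)
q=rect(w,(Z>.145)&(Z<.175),(.644,-.258),.04,'handle'); print(np.percentile(q[:,2],[5,25,50,75,95]))
q=rect(w,(Z>.03)&(Z<.043),(.54,-.258),.08,'bar');print(np.percentile(q[:,2],[5,25,50,75,95]))
q=rect(w,(Z>.105)&(Z<.125),(.68,-.256),.06,'armtop');print(np.percentile(q[:,2],[5,25,50,75,95]))
rect(w,(Z>.008)&(Z<.016),(.63,-.26),.12,'base')
```

```text
27.0 [ 0.5196 -0.26    0.2715] [-3.1416e+00 -3.0000e-04  5.5000e-03]
handle 1816 rect [ 643.8 -258.7] [14.4 71.7] 5.5 mean [ 643.2 -259.   153.1] pca deg 95.6
[0.14988734 0.15258688 0.15346053 0.1541745  0.15494977]
bar 2076 rect [ 562.2 -257. ] [115.1  44. ] 0.6 mean [ 567.9 -257.3   36. ] pca deg -179.2
[0.03443783 0.03543171 0.03608252 0.03662353 0.03748006]
armtop 1734 rect [ 671.3 -259.2] [31.1 43.8] 0.6 mean [ 673.4 -258.6  114.1] pca deg 95.1
[0.11034225 0.11217553 0.11486171 0.11600683 0.11704353]
base 1394 rect [ 615.3 -287.4] [32.8 82.1] 89.7 mean [ 612.6 -289.5   12.1] pca deg 172.1
```

View pics/w4.png

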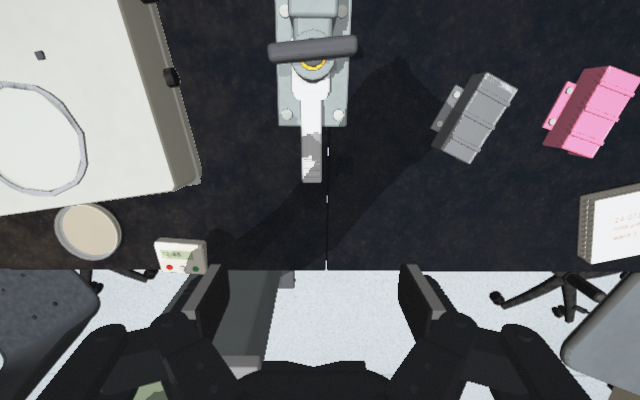

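Wrist view: the handle is at (312,48), with the bar square below it and its tail end at (312,180). The dish (88,230) and timer (180,255) are where they were. Handle top at 153.4 mm gives a joint of about 4.7 and pad travel of about 3.7 mm. That is the half-way asked for, so I'll hand in.

```bash
python3 -c "
from workcell import bot; print(bot.job_done())"
```

```text
the job is handed in; nothing more can be done
None
```

The bar is seated square against the clamp's column, the pad is snugged to about 3.7 mm of its 8 mm travel (estimated from the handle height), and the job was handed in at about 27 s; no verdict came back.

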